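Close and lock the letter gauge

TASK

Close the letter gauge on the counter: with closed fingertips push its sliding stop along the rail until it is fully home against the end block. Then lock it there by stroking the wings of the wing screw on top of it round, clockwise seen from above, stroke after stroke, until the screw is tight and turns no further, the stop still being home. Only push with fingers: do not pinch or grip the wings or pick anything up, and leave the other things on the counter where they are.

Things in the scene. Friction and masses are not known exactly. Their poses are not given: they have to be found in the camera images.
- gauge: Letter gauge: a fixed flat white board, 320 (its x) x 240 x 12 mm, on the counter. Origin: centre of its underside; x runs along the rail towards the end block, y left, z up. A rail 24 mm wide, 8 mm high runs along its middle. The fixed end block, a bar 160 mm wide, 38 mm high above the board, has its near face at x = +90 mm.
- stop (a joint): Travel of the sliding stop along the rail towards the end block, in m: 0 drawn fully back, 0.090 home, its plate against the end block. Stiff: it takes about 6 N to slide and stays where it is left. The stop is an aluminium saddle block 82 mm long (gauge x), 70 mm wide, its top 44 mm above the counter, with an upright plate on its far side.
- stop_plate (a point): Middle of the top edge of the stop's upright plate (140 mm wide, 10 mm thick, top 62 mm above the counter). The plate's near face is 42 mm beyond the screw's axis, only 4 mm clear of the wing tips, so fingers do not fit between wings and plate.
- stop_front (a point): Middle of the stop's near face (flat upright end of the saddle, 70 mm wide, from 22 to 44 mm above the counter), where it can be pushed towards the end block; it moves with the stop and lies 44 mm in front of the screw's axis.
- wing_screw (a joint): Angle of the wing screw in rad, growing as it is turned clockwise seen from above; it is tight at 7.5, where it stops turning. At value q wing A points at 3.834 - q rad, counter-clockwise from the gauge's x axis (wing B opposite). It turns with a light drag of about 0.04 N m, with no spring, and stays where it is left.
- screw_axis (a point): Point on the (vertical) axis of the wing screw, half-way up the wings, 67 mm above the counter. The dark steel wing screw has two flat upright wings, 76 mm over both tips, each 10 mm thick, from about 53 to 80 mm above the counter, and a hub of 28 mm diameter (up to 60 mm above the counter; 16 mm diameter above that).
- wing_a: One wing of the screw, 27 mm high: origin on the screw's axis, on the underside of the screw (47 mm above the counter); its x axis points outwards along the wing, which ends at x = 38 mm. Its +y face is the one to push for clockwise turning.
- wing_b: The other, opposite wing, described in the same way.
- wing_a_push: The raised pad on wing A's +y face, 23.5 mm long and 22 mm high, which is pushed to turn the screw clockwise (same origin and axes as the wing).
- wing_a_back: The raised pad on wing A's other (-y) face (same origin and axes as the wing).
- wing_b_push: The raised pad on wing B's +y face, 23.5 mm long and 22 mm high, which is pushed to turn the screw clockwise (same origin and axes as the wing).
- wing_b_back: The raised pad on wing B's other (-y) face (same origin and axes as the wing).
- stamp: Bystander: hand stamp with wooden handle, 45 x 30 mm, 54 mm high, standing on the gauge board's near left; origin under its base.
- tape_roll: Bystander: roll of clear tape, 60 mm diameter, 24 mm high, lying on the gauge board's near right; origin under its centre.
- carton: Bystander: small carton 130 x 100 x 70 mm, on the left; origin under its centre.
- mug: Bystander: white mug, 80 mm diameter, 90 mm high, to one side of the gauge; origin under its centre.
- sanitiser: Bystander: clear bottle, 52 mm diameter, 130 mm high, to one side of the gauge; origin under its centre.
- stapler: Bystander: stapler 130 x 36 mm, 38 mm high, on the right; origin under its centre.
- date_punch: Bystander: steel hand punch, 44 mm diameter, 85 mm high, on the left; origin under its centre.

How it is judged:
By the outcome, as a careful person would: the job done as asked, in the order asked, and still so for the second after the job is handed in, with the robot touching nothing.
It also fails if it takes over 54 s, if anything falls off the work surface, if the arm or the gripper's body presses on something with over 40 N, if the wrist force passes 120 N, or if a joint passes its speed limit or range.

ROBOT

A 6-joint arm with a two-finger parallel gripper is mounted at the origin on the work surface. World frame = base frame: x ahead of the robot, y to its left, z up, the work surface at z = 0. Lengths are in m, angles in rad, forces in N, time in s.
With the tool pointing down it reaches from about 0.375 to 0.975 m from the base axis. Payload 3.8 kg.
Tool frame: the origin (TCP) lies midway between the tips of the shut fingers; the grasp point (between the pads) lies 19 mm behind it; z points along the fingers, y is the direction in which the jaws open and shut (so a half turn about z gives the same grasp; the last joint's range is limited). The gripper opens to 85 mm and grips with 20 to 120 N. Pads are 22 mm wide; open, the fingers measure 114 mm over their backs; the gripper's body (76 mm by 85 mm) begins 54 mm behind the grasp point. The pads swing forward as they close: fully open they stand 13 mm farther back than shut.
Start: joints at [-1.242, 0.264, 1.604, -0, 1.274, -0.037], TCP at [0.241, -0.63, 0.231] pointing down, gripper open.
Joint ranges: [-2.63, 2.63], [-0.94, 2.18], [0.31, 2.57], [-1.31, 4.45], [0, 2.66], [-2.55, 2.55]. Speed limits (rad/s): [2.57, 2.57, 3.14, 3.14, 3.14, 3.14].

INTERFACE

Orientations are given as a rotation vector (axis times angle).
In Python, from workcell import bot gives the robot as it stands. The module is installed in compiled form; this text tells all that it offers.
- The arm moves only by the tool play_rows, never from a script. Its argument "series" is a list of rows, each an object with "translation": the shift along the tool's x, y, z in m, a list of three; "spin": the turn about the tool's z in units of 5 degrees (1.0 is 5 degrees). In form: [{"translation": [dx, dy, dz], "spin": spin}, ...]. A call has 1 to 5 rows; each row shifts and turns the commanded pose from where the row before left it, along the tool's axes as they then stand; what a row does not reach is not made up. A row lasts 1/10 s, in which the tool goes at most 50 mm and 8.59 degrees, less where a joint would pass 70% of its speed; a pose out of reach is approached as far as the arm can. A call is refused whole if a number of a shift passes 0.05 or a number of a turn 1, either way. A call with a gripper value outside its range is refused whole. "jaw" is the gripper's target within -1 to 1 (fully open at 1, half-way at 0, shut at -1), set as the call begins (left out, the last holds). The fingers move at their own pace and stop on an object; "force" is the grip in N (left out, the last holds). Time passes only in rows, so rows that do not move let the fingers close. It gives the time, the measured TCP pose, the force and the opening at its end, in the units of the state.
- bot.read_state(): the state, without advancing time (a new reading comes with each control period).
- bot.read_camera(name): name is "side" or "top" or "wrist"; returns the picture (400x640x3 uint8, blue, green, red); there is no depth.
- bot.get_calibration(name): a dict with "fov_y" (degrees; the focal length in pixels is half the picture's height over the tangent of half this angle, whatever the lens; pixels are square), "cx", "cy" (the principal point, pixels), "R" (3x3) and "t" (3): a world point X has camera coordinates R X + t. Camera axes: x right, y down, z forward; pixel columns grow to the right and rows downward; lengths in m; the calibration is good to about 2 mm. The wrist camera is an equidistant fisheye: a pixel r from the principal point sees the ray r / f radians off the axis. A picture is of the moment at which its call begins: read the wrist's pose just before it. get_calibration takes no time and is no camera call; for the wrist camera it gives the pose at the moment of the call.
- bot.finish_job(): hands the job in, once; it reports no verdict.
The state is a dict: "time": time; "q": joint angles; "joint_vel": joint speeds; "joint_torque": joint torques, N m; "tool_pos": TCP position; "tcp_rot": TCP orientation; "wrist_force": force on the tool from outside, world axes, zero at the start; "torque": the same for the moment, N m; "width": opening from 0.0 (shut) to 1.0 (fully open).
Only numpy, scipy, OpenCV 4.12 (cv2) and the standard library are available. Lean on these libraries where they do the work, as an engineer would, in place of code of your own. Each camera call takes 0.05 s, during which the arm holds its last target. There are 200 camera calls.

## Working session

There is one attempt and no reset: what is moved stays moved. The work goes in short steps, Python scripts to look and compute and a tool call to move; the robot and the scene stay as the last step left them, time stands still between calls to the robot, and variables do not carry over. Pictures are saved under pics/ and viewed, about 8 in all and at most 12, crops included, and the job is handed in when it is done.

Besides the shell and the picture viewer there is one more tool, called after ">>>" as name([rows], argument=value, ...), one row to a line, values as JSON. play_rows: Moves the arm, as the interface text tells. Its arguments: {"type":"object","properties":{"series":{"type":"array","items":{"type":"object","properties":{"translation":{"type":"array","items":{"type":"number"}},"spin":{"type":"number"}}}},"jaw":{"type":"number"},"force":{"type":"number"}},"required":["series"]}

```bash
mkdir -p pics; python3 - <<'E'
from workcell import bot
import cv2,numpy as np
s=bot.read_state()
print({k:np.round(v,3).tolist() for k,v in s.items()})
for n in("top","side"):
    c=bot.get_calibration(n);print(n,{k:np.round(v,4).tolist() for k,v in c.items()})
    cv2.imwrite(f"pics/{n}0.png",bot.read_camera(n))
E
```

```text
{'time': 0.0, 'q': [-1.242, 0.265, 1.605, -0.0, 1.274, -0.037], 'joint_vel': [-0.0, -0.002, -0.002, 0.001, -0.0, -0.001], 'joint_torque': [-0.002, -51.512, -36.731, -0.0, 0.013, -0.0], 'tool_pos': [0.241, -0.63, 0.23], 'tcp_rot': [-3.087, -0.571, 0.001], 'wrist_force': [0.317, 0.31, -0.691], 'torque': [0.005, -0.011, -0.069], 'width': 1.001}
top {'fov_y': 50.2667, 'cx': 325.2883, 'cy': 199.6916, 'R': [[-0.0282, -0.9996, -0.0037], [-0.9957, 0.0284, -0.0884], [0.0884, 0.0012, -0.9961]], 't': [0.0035, 0.5563, 1.1457]}
side {'fov_y': 51.085, 'cx': 320.3106, 'cy': 197.992, 'R': [[0.9994, -0.0337, -0.0028], [-0.0191, -0.4937, -0.8694], [0.0279, 0.869, -0.494]], 't': [-0.5338, 0.0913, 1.1413]}
```

View pics/top0.png

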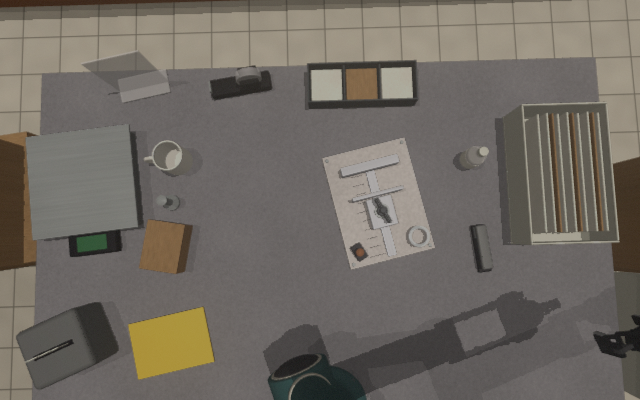

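View pics/side0.png

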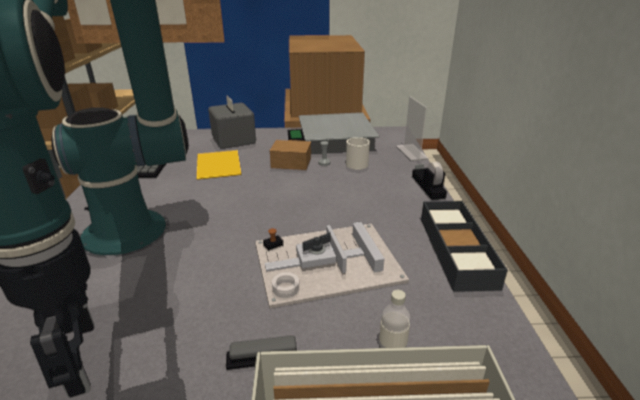

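The top view shows the gauge board with corners near (323,158), (405,139), (434,247) and (351,269). The end block is at the top, the stop is around (380,208), and the stamp and tape are at the near end. The side view agrees. Next I'll zoom in on the gauge.

```bash
cat > h.py <<'E'
import numpy as np,cv2
from workcell import bot
def f(c): return 200/np.tan(np.radians(c["fov_y"])/2)
def p2w(c,u,v,z):
    R=np.array(c["R"]);t=np.array(c["t"])
    d=R.T@np.array([(u-c["cx"])/f(c),(v-c["cy"])/f(c),1]);o=-R.T@t
    return (o+d*(z-o[2])/d[2])[:2]
def proj(c,X):
    p=np.array(c["R"])@X+np.array(c["t"]);return p[:2]/p[2]*f(c)+[c["cx"],c["cy"]]
E
python3 - <<'E'
from h import *
im=cv2.imread("pics/top0.png")[130:280,315:445]
cv2.imwrite("pics/crop.png",cv2.resize(im,None,fx=4,fy=4,interpolation=cv2.INTER_CUBIC))
c=bot.get_calibration("top")
for u,v in((323,158),(405,139),(434,247),(351,269)):print(p2w(c,u,v,.012).round(4))
E
```

```text
[ 0.6746 -0.0092]
[ 0.722  -0.2409]
[ 0.4184 -0.307 ]
[ 0.3651 -0.0772]
```

View pics/crop.png

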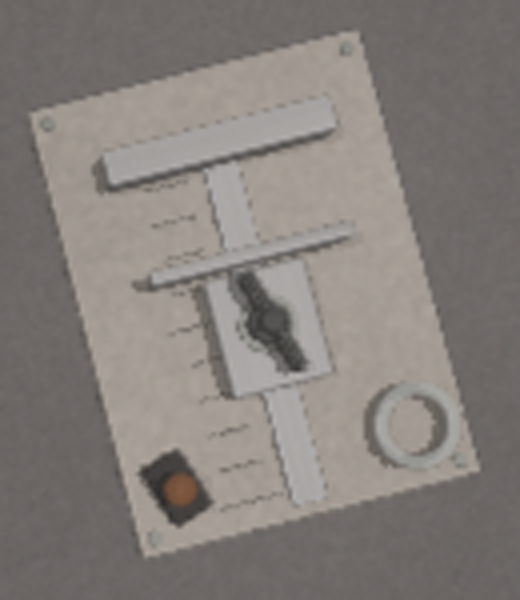

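The crop (4x) shows the board corners at (30,113), (357,31), (479,470) and (145,557). The screw axis is near (269,323), with wing tips at about (243,278) and (298,368). The plate top runs from (150,280) to (355,232), and the stop's near edge is around (230,397)–(330,370).

```bash
python3 - <<'E'
from h import *
from scipy.optimize import least_squares
c=bot.get_calibration("top")
w=lambda u,v,z:p2w(c,315+u/4,130+v/4,z)
P=np.array([w(30,113,.012),w(357,31,.012),w(479,470,.012),w(145,557,.012)])
M=np.array([[.16,.12],[.16,-.12],[-.16,-.12],[-.16,.12]])
rot=lambda a:np.array([[np.cos(a),-np.sin(a)],[np.sin(a),np.cos(a)]])
r=least_squares(lambda p:(M@rot(p[2]).T+p[:2]-P).ravel(),[.54,-.16,.2])
x,y,a=r.x;print("gauge",r.x.round(4),"res",r.fun.round(4))
g=lambda p:(rot(a).T@(p-[x,y])).round(4)
for n,q in dict(screw=(269,323,.068),tipfar=(243,278,.08),tipnear=(298,368,.08),plL=(150,280,.062),plR=(355,232,.062),stL=(232,393,.044),stR=(330,369,.044),stamp=(180,488,.054),tape=(413,425,.024)).items():print(n,w(*q).round(4),g(w(*q)))
E
```

```text
gauge [ 0.5452 -0.1584  0.2226] res [ 0.0009  0.0017  0.0022 -0.0012 -0.0014 -0.0018 -0.0017  0.0012]
screw [ 0.5188 -0.1616] [-0.0265  0.0027]
tipfar [ 0.548  -0.1442] [0.0058 0.0132]
tipnear [ 0.4883 -0.1777] [-0.0598 -0.0063]
plL [ 0.55   -0.0846] [0.0209 0.0709]
plR [ 0.5781 -0.222 ] [ 0.018  -0.0693]
stL [ 0.4739 -0.1381] [-0.0651  0.0355]
stR [ 0.4881 -0.2045] [-0.0659 -0.0323]
stamp [ 0.412  -0.1003] [-0.1171  0.0861]
tape [ 0.4491 -0.2626] [-0.1168 -0.0804]
```

>>> play_rows([
  {"translation": [0, 0, 0], "spin": 0.82},
  {"translation": [0, 0, 0], "spin": 0.82},
  {"translation": [0.027, -0.036, 0], "spin": 0},
  {"translation": [0.027, -0.036, 0], "spin": 0},
  {"translation": [0.027, -0.036, 0], "spin": 0},
], jaw=-1, force=60)

```text
time: 0.6
tool_pos: [0.2966, -0.5056, 0.2303]
tcp_rot: [-3.121, -0.347, 0.0]
wrist_force: [0.2, -0.1, 1.1]
width: 0.145
```

>>> play_rows([
  {"translation": [0.027, -0.036, 0], "spin": 0},
  {"translation": [0.027, -0.036, 0], "spin": 0},
  {"translation": [0.027, -0.036, 0], "spin": 0},
  {"translation": [0.027, -0.036, 0], "spin": 0},
  {"translation": [0.027, -0.036, 0], "spin": 0},
])

```text
time: 1.1
tool_pos: [0.3886, -0.2998, 0.2309]
tcp_rot: [-3.122, -0.348, 0.0]
wrist_force: [0.8, 0.3, -0.4]
width: -0.004
```

>>> play_rows([
  {"translation": [0.027, -0.036, -0.01], "spin": 0},
  {"translation": [0, 0, 0], "spin": 0},
  {"translation": [0, 0, 0], "spin": 0},
])

```text
time: 1.4
tool_pos: [0.4072, -0.2599, 0.2414]
tcp_rot: [3.121, 0.354, 0.0]
wrist_force: [-1.0, -0.9, -0.1]
width: -0.002
```

```bash
cat >> h.py <<'E'
from scipy.spatial.transform import Rotation as Ro
G=[.5452,-.1584,.2226]
def gpos(p):
    c,s=np.cos(G[2]),np.sin(G[2]);d=np.array(p[:2])-G[:2]
    return np.array([c*d[0]+s*d[1],-s*d[0]+c*d[1]])
def st():
    s=bot.read_state();R=Ro.from_rotvec(s["tcp_rot"]).as_matrix()
    print("t",round(s["time"],2),"g",gpos(s["tool_pos"]).round(4),"z",round(s["tool_pos"][2],4),"yaw",round(np.arctan2(R[1,0],R[0,0])-G[2],4),"F",np.round(s["wrist_force"],1),"w",round(s["width"],3),"tilt",R[:,2].round(3),"q6",round(s["q"][5],2))
def wproj(c,X):
    p=np.array(c["R"])@X+np.array(c["t"]);th=np.arctan2(np.hypot(*p[:2]),p[2])
    return p[:2]/np.hypot(*p[:2])*th*f(c)+[c["cx"],c["cy"]]
def wp2w(c,u,v,z):
    R=np.array(c["R"]);d=np.array([u-c["cx"],v-c["cy"]])/f(c);th=np.hypot(*d)
    d=R.T@np.r_[d/th*np.sin(th),np.cos(th)];o=-R.T@np.array(c["t"])
    return (o+d*(z-o[2])/d[2])[:2]
E
python3 - <<'E'
from h import *
st()
c=bot.get_calibration("wrist");cv2.imwrite("pics/w1.png",bot.read_camera("wrist"))
np.savez("w1.npz",**c)
E
```

```text
t 1.4 g [-0.157  -0.0685] z 0.2414 yaw 0.0031 F [-1.  -0.9 -0.1] w -0.002 tilt [ 0.    -0.001 -1.   ] q6 0.73
```

View pics/w1.png

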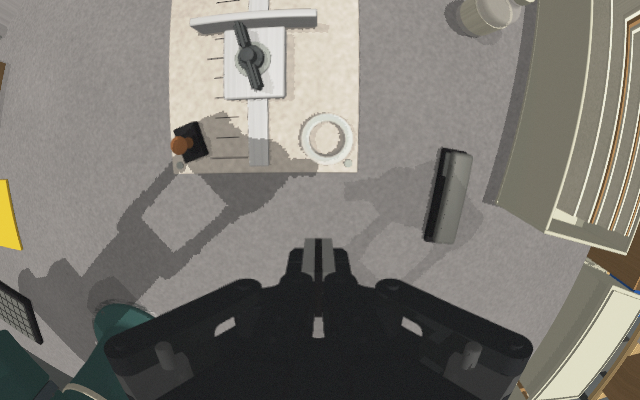

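The wrist view shows the stop with its hub at (249,58) and wing tips at (241,24) and (259,88). The stop's near edge runs from (225,98) to (285,97), and the plate top from (192,22) to (316,13). The fingers are shut.

```bash
python3 - <<'E'
from h import *
c=dict(np.load("w1.npz"))
for n,q in dict(hub=(249,57,.07),far=(241,24,.08),near=(259,88,.08),stL=(225,99,.044),stR=(285,97,.044),bL=(170,173,.012),bR=(358,172,.012),tipmid=(318,240,.2414)).items():
    w=wp2w(c,*q);print(n,w.round(4),gpos(w).round(4))
s=bot.read_state();print(wproj(c,np.array(s["tool_pos"])))
E
```

```text
hub [ 0.5187 -0.1617] [-0.0265  0.0027]
far [ 0.5501 -0.1479] [0.0071 0.0092]
near [ 0.4885 -0.1811] [-0.0603 -0.0096]
stL [ 0.4713 -0.1381] [-0.0676  0.0361]
stR [ 0.4856 -0.2041] [-0.0682 -0.0314]
bL [ 0.3641 -0.0681] [-0.1567  0.1281]
bR [ 0.4174 -0.3067] [-0.1574 -0.1164]
tipmid [ 0.4161 -0.2564] [-0.1476 -0.0671]
[321.96746126 257.65200512]
```

>>> play_rows([
  {"translation": [0.0128, -0.018, 0.03], "spin": 0},
  {"translation": [0.0128, -0.018, 0.03], "spin": 0},
  {"translation": [0.0128, -0.018, 0.03], "spin": 0},
  {"translation": [0.0128, -0.018, 0.03], "spin": 0},
  {"translation": [0, 0, 0], "spin": 0},
])

```text
time: 1.95
tool_pos: [0.437, -0.1772, 0.1162]
tcp_rot: [-3.117, -0.348, 0.014]
wrist_force: [-0.1, 0.2, 0.2]
width: -0.0
```

>>> play_rows([
  {"translation": [0, 0, 0.03], "spin": 0},
  {"translation": [0, 0, 0.03], "spin": 0},
  {"translation": [0, 0, 0.02], "spin": 0},
  {"translation": [0, 0, 0], "spin": 0},
  {"translation": [0, 0, 0], "spin": 0},
])

```text
time: 2.45
tool_pos: [0.4411, -0.1807, 0.0421]
tcp_rot: [3.122, 0.346, 0.0]
wrist_force: [0.2, 0.6, 0.1]
width: 0.001
```

```bash
sed -i 's/^G=.*/G=[.5465,-.1550,.2226]/' h.py; python3 -c "
from h import *
st()"
```

```text
t 2.45 g [-0.1085 -0.0018] z 0.0421 yaw -0.0016 F [0.2 0.6 0.1] w 0.001 tilt [ 0. -0. -1.] q6 0.91
```

>>> play_rows([
  {"translation": [0, -0.002, 0.014], "spin": 0},
  {"translation": [0.01, 0, 0], "spin": 0},
  {"translation": [0.01, 0, 0], "spin": 0},
  {"translation": [0.008, 0, 0], "spin": 0},
  {"translation": [0.008, 0, 0], "spin": 0},
])

```text
time: 2.95
tool_pos: [0.4762, -0.17, 0.0285]
tcp_rot: [3.12, 0.351, -0.002]
wrist_force: [-6.0, -3.2, 4.4]
width: 0.004
```

>>> play_rows([
  {"translation": [0.01, 0, 0], "spin": 0},
  {"translation": [0.01, 0, 0], "spin": 0},
  {"translation": [0.008, 0, 0], "spin": 0},
  {"translation": [0.008, 0, 0], "spin": 0},
  {"translation": [0, 0, 0], "spin": 0},
])

```text
time: 3.45
tool_pos: [0.5124, -0.1615, 0.0282]
tcp_rot: [3.121, 0.35, 0.002]
wrist_force: [-0.6, -0.7, 0.2]
width: -0.001
```

```bash
python3 -c "
from h import *
st()"
```

```text
t 3.45 g [-0.0347  0.0012] z 0.0282 yaw 0.001 F [-0.6 -0.7  0.2] w -0.001 tilt [ 0.001 -0.001 -1.   ] q6 1.0
```

>>> play_rows([
  {"translation": [0.005, 0, 0], "spin": 0},
  {"translation": [0.005, 0, 0], "spin": 0},
  {"translation": [0.003, 0, 0], "spin": 0},
  {"translation": [0.002, 0, 0], "spin": 0},
  {"translation": [0, 0, 0], "spin": 0},
])

```text
time: 3.95
tool_pos: [0.525, -0.1582, 0.0277]
tcp_rot: [3.122, 0.35, -0.002]
wrist_force: [-4.7, -1.8, 3.5]
width: -0.0
```

>>> play_rows([
  {"translation": [0.002, 0, 0], "spin": 0},
  {"translation": [0.001, 0, 0], "spin": 0},
])

```text
time: 4.15
tool_pos: [0.5275, -0.1575, 0.0276]
tcp_rot: [3.122, 0.35, -0.003]
wrist_force: [-5.6, -2.5, 4.4]
width: 0.002
```

>>> play_rows([
  {"translation": [0.001, 0, 0], "spin": 0},
])

```text
time: 4.25
tool_pos: [0.5283, -0.1574, 0.0276]
tcp_rot: [3.122, 0.35, -0.004]
wrist_force: [-7.9, -3.6, 6.4]
width: -0.001
```

>>> play_rows([
  {"translation": [0.001, 0, 0], "spin": 0},
])

```text
time: 4.35
tool_pos: [0.5283, -0.1574, 0.0276]
tcp_rot: [3.122, 0.351, -0.007]
wrist_force: [-10.3, -4.7, 9.5]
width: -0.0
```

>>> play_rows([
  {"translation": [0.001, 0, 0], "spin": 0},
])

```text
time: 4.45
tool_pos: [0.5283, -0.1573, 0.0276]
tcp_rot: [3.122, 0.351, -0.01]
wrist_force: [-14.3, -6.5, 11.2]
width: -0.003
```

>>> play_rows([
  {"translation": [0, 0, 0], "spin": 0},
])

```text
time: 4.55
tool_pos: [0.5283, -0.1574, 0.0276]
tcp_rot: [3.122, 0.351, -0.01]
wrist_force: [-11.9, -4.9, 10.8]
width: 0.002
```

```bash
python3 -c "
from h import *
st()"
```

```text
t 4.55 g [-0.0183  0.0017] z 0.0276 yaw 0.0013 F [-11.9  -4.9  10.8] w 0.002 tilt [-0.006 -0.001 -1.   ] q6 1.02
```

>>> play_rows([
  {"translation": [-0.015, 0, 0], "spin": 0},
  {"translation": [-0.025, 0, 0], "spin": 0},
  {"translation": [-0.02, 0, -0.03], "spin": 0},
  {"translation": [-0.01, 0, -0.04], "spin": 0},
  {"translation": [0, 0, -0.03], "spin": 0},
])

```text
time: 5.05
tool_pos: [0.462, -0.1721, 0.1289]
tcp_rot: [3.122, 0.348, 0.002]
wrist_force: [0.2, -0.2, -0.6]
width: 0.006
```

>>> play_rows([
  {"translation": [0, 0, 0], "spin": 0},
  {"translation": [0, 0, 0], "spin": 0},
])

```text
time: 5.25
tool_pos: [0.464, -0.1723, 0.1285]
tcp_rot: [3.121, 0.349, 0.005]
wrist_force: [-0.8, 0.0, -0.1]
width: 0.004
```

```bash
python3 - <<'E'
from h import *
st()
c=bot.get_calibration("wrist");cv2.imwrite("pics/w2.png",bot.read_camera("wrist"))
np.savez("w2.npz",**c)
E
```

```text
t 5.25 g [-0.0843  0.0013] z 0.1285 yaw -0.0 F [-0.8  0.  -0.1] w 0.004 tilt [ 0.004 -0.001 -1.   ] q6 0.94
```

View pics/w2.png

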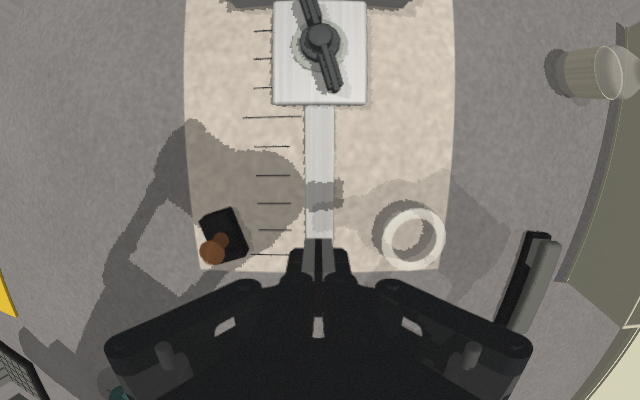

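The stop is up by the end block. The hub is at (320,38), the near wing tip at (333,90), and the stop's near edge spans (273,103)–(366,105).

```bash
python3 - <<'E'
from h import *
c=dict(np.load("w2.npz"))
for n,q in dict(hub=(320,37,.078),hub6=(320,40,.06),near=(333,90,.08),stL=(273,103,.044),stR=(366,105,.044)).items():
    w=wp2w(c,*q);print(n,w.round(4),gpos(w).round(4))
E
```

```text
hub [ 0.5806 -0.1459] [0.0352 0.0013]
hub6 [ 0.5829 -0.1456] [0.0376 0.0012]
near [ 0.5491 -0.1611] [ 0.0012 -0.0065]
stL [ 0.5337 -0.1219] [-0.0052  0.0352]
stR [ 0.5472 -0.1881] [-0.0066 -0.0324]
```

>>> play_rows([
  {"translation": [0.03, 0.01, 0], "spin": 0},
  {"translation": [0.03, 0.01, 0], "spin": 0},
  {"translation": [0.03, 0.006, 0], "spin": 0},
  {"translation": [0.028, 0.006, 0], "spin": 0},
  {"translation": [0, 0, 0], "spin": 0},
])

```text
time: 5.8
tool_pos: [0.5874, -0.1767, 0.1251]
tcp_rot: [-3.121, -0.351, 0.001]
wrist_force: [-0.4, -1.2, 1.0]
width: 0.001
```

>>> play_rows([
  {"translation": [0, 0, 0.02], "spin": 0},
  {"translation": [0, 0, 0.01], "spin": 0},
  {"translation": [0, 0, 0], "spin": 0},
  {"translation": [0, 0, 0], "spin": 0},
])

```text
time: 6.2
tool_pos: [0.5839, -0.177, 0.0963]
tcp_rot: [-3.121, -0.349, 0.003]
wrist_force: [-0.0, -0.3, 0.7]
width: 0.005
```

```bash
python3 - <<'E'
from h import *
st()
S=np.array([.0368,.001]);p=S+.032*np.array([np.cos(np.radians(265)),np.sin(np.radians(265))])
for th,r in [(265,.032),(250,.030),(235,.028)]+[(a,.027) for a in range(215,20,-20)]:
    n=S+r*np.array([np.cos(np.radians(th)),np.sin(np.radians(th))]);d=n-p;print(th,n.round(4),"tool",[round(d[0],4),round(-d[1],4)]);p=n
E
```

```text
t 6.2 g [ 0.0316 -0.0297] z 0.0963 yaw -0.0001 F [-0.  -0.3  0.7] w 0.005 tilt [-0.002  0.001 -1.   ] q6 1.01
265 [ 0.034  -0.0309] tool [np.float64(0.0), np.float64(-0.0)]
250 [ 0.0265 -0.0272] tool [np.float64(-0.0075), np.float64(-0.0037)]
235 [ 0.0207 -0.0219] tool [np.float64(-0.0058), np.float64(-0.0053)]
215 [ 0.0147 -0.0145] tool [np.float64(-0.0061), np.float64(-0.0074)]
195 [ 0.0107 -0.006 ] tool [np.float64(-0.004), np.float64(-0.0085)]
175 [0.0099 0.0034] tool [np.float64(-0.0008), np.float64(-0.0093)]
155 [0.0123 0.0124] tool [np.float64(0.0024), np.float64(-0.0091)]
135 [0.0177 0.0201] tool [np.float64(0.0054), np.float64(-0.0077)]
115 [0.0254 0.0255] tool [np.float64(0.0077), np.float64(-0.0054)]
95 [0.0344 0.0279] tool [np.float64(0.0091), np.float64(-0.0024)]
75 [0.0438 0.0271] tool [np.float64(0.0093), np.float64(0.0008)]
55 [0.0523 0.0231] tool [np.float64(0.0085), np.float64(0.004)]
35 [0.0589 0.0165] tool [np.float64(0.0066), np.float64(0.0066)]
```

Lower with a small correction, then start the stroke.

>>> play_rows([
  {"translation": [0.002, 0.002, 0.015], "spin": 0},
  {"translation": [0, 0, 0.017], "spin": 0},
  {"translation": [0, 0, 0], "spin": 0},
  {"translation": [0, 0, 0], "spin": 0},
])

```text
time: 6.6
tool_pos: [0.5871, -0.1788, 0.0649]
tcp_rot: [-3.122, -0.349, 0.001]
wrist_force: [0.1, -0.2, -0.2]
width: 0.004
```

>>> play_rows([
  {"translation": [-0.0075, -0.0037, 0], "spin": 0},
  {"translation": [-0.0058, -0.0053, 0], "spin": 0},
  {"translation": [-0.006, -0.0074, 0], "spin": 0},
  {"translation": [0, 0, 0], "spin": 0},
])

```text
time: 7.0
tool_pos: [0.5646, -0.1667, 0.0662]
tcp_rot: [3.121, 0.349, 0.002]
wrist_force: [0.6, -1.7, 1.2]
width: -0.002
```

```bash
python3 -c "
from h import *
st()"
```

```text
t 7.0 g [ 0.0151 -0.0154] z 0.0662 yaw 0.0004 F [ 0.6 -1.7  1.2] w -0.002 tilt [ 0.001 -0.001 -1.   ] q6 1.02
```

>>> play_rows([
  {"translation": [-0.0045, -0.0092, 0.002], "spin": 0},
  {"translation": [-0.0008, -0.0093, 0], "spin": 0},
  {"translation": [0.0024, -0.0091, 0], "spin": 0},
  {"translation": [0.0054, -0.0077, 0], "spin": 0},
  {"translation": [0, 0, 0], "spin": 0},
])

```text
time: 7.5
tool_pos: [0.5592, -0.1301, 0.0626]
tcp_rot: [-3.12, -0.351, 0.002]
wrist_force: [-0.6, 0.6, -1.1]
width: -0.0
```

```bash
python3 -c "
from h import *
st()"
```

```text
t 7.5 g [0.0179 0.0215] z 0.0626 yaw 0.0014 F [-0.6  0.6 -1.1] w -0.0 tilt [-0.002  0.001 -1.   ] q6 1.07
```

>>> play_rows([
  {"translation": [0.0075, -0.004, -0.001], "spin": 0},
  {"translation": [0.009, -0.0024, 0], "spin": 0},
  {"translation": [0.0093, 0.0008, 0], "spin": 0},
  {"translation": [0.0085, 0.004, 0], "spin": 0},
  {"translation": [0.0066, 0.0066, 0], "spin": 0},
])

```text
time: 8.0
tool_pos: [0.6019, -0.1273, 0.0642]
tcp_rot: [-3.121, -0.349, -0.001]
wrist_force: [-2.2, 3.0, 0.1]
width: -0.002
```

>>> play_rows([
  {"translation": [0, 0, 0], "spin": 0},
  {"translation": [-0.005, -0.006, 0], "spin": 0},
  {"translation": [0, 0, -0.03], "spin": 0},
  {"translation": [0, 0, -0.01], "spin": 0},
  {"translation": [0, 0, 0], "spin": 0},
])

```text
time: 8.5
tool_pos: [0.5966, -0.1239, 0.1072]
tcp_rot: [3.12, 0.348, 0.009]
wrist_force: [0.8, -0.4, -0.3]
width: -0.001
```

```bash
python3 - <<'E'
from h import *
st()
c=bot.get_calibration("wrist");a=bot.read_camera("wrist");b=bot.read_camera("top")
np.savez("w3.npz",**c)
b=cv2.resize(b[130:280,315:445],None,fx=2.667,fy=2.667,interpolation=cv2.INTER_CUBIC)[:400]
cv2.imwrite("pics/w3.png",np.hstack([a[:,:440],b]))
E
```

```text
t 8.5 g [0.0558 0.0193] z 0.1072 yaw -0.0001 F [ 0.8 -0.4 -0.3] w -0.001 tilt [ 0.006 -0.002 -1.   ] q6 1.1
```

View pics/w3.png

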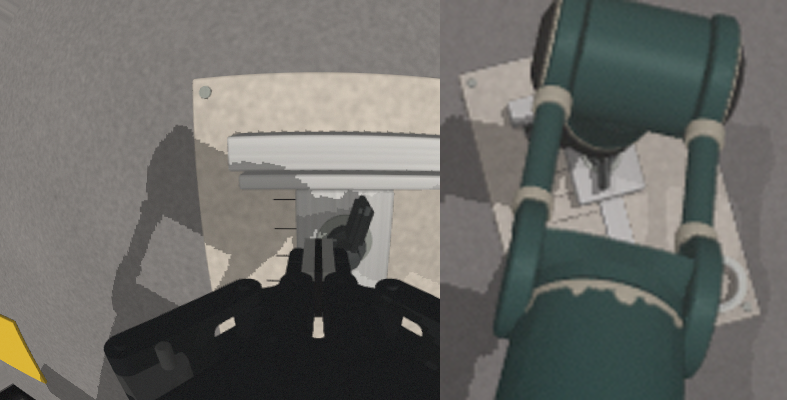

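The far wing now points from the hub at (348,245) to its tip at (365,200), about −20° in gauge axes, so stroke 1 turned it about 210°. The plate edge at rows 173–188 sits against the block. Next is stroke 2 on the other wing.

>>> play_rows([
  {"translation": [-0.016, 0.0235, 0], "spin": 0},
  {"translation": [-0.0165, 0.0235, 0], "spin": 0},
  {"translation": [0, 0, 0], "spin": 0},
  {"translation": [0, 0, 0.02], "spin": 0},
  {"translation": [0, 0, 0], "spin": 0},
])

```text
time: 9.1
tool_pos: [0.5705, -0.1752, 0.0809]
tcp_rot: [-3.119, -0.348, 0.008]
wrist_force: [-1.5, -0.1, -0.9]
width: 0.0
```

```bash
python3 -c "
from h import *
st()"
```

```text
t 9.1 g [ 0.0189 -0.025 ] z 0.0809 yaw -0.0006 F [-1.5 -0.1 -0.9] w 0.0 tilt [-0.006  0.002 -1.   ] q6 1.01
```

>>> play_rows([
  {"translation": [0, 0, 0.016], "spin": 0},
  {"translation": [0, 0, 0], "spin": 0},
  {"translation": [-0.0042, -0.0105, 0], "spin": 0},
  {"translation": [-0.004, -0.0085, 0], "spin": 0},
  {"translation": [0, 0, 0], "spin": 0},
])

```text
time: 9.6
tool_pos: [0.5605, -0.1585, 0.0689]
tcp_rot: [3.122, 0.351, 0.001]
wrist_force: [-0.1, -2.0, 0.6]
width: 0.005
```

>>> play_rows([
  {"translation": [-0.0008, -0.007, 0], "spin": 0},
  {"translation": [0, 0, 0], "spin": 0},
])

```text
time: 9.8
tool_pos: [0.5586, -0.1522, 0.0689]
tcp_rot: [3.122, 0.35, 0.001]
wrist_force: [0.3, -0.6, 0.3]
width: -0.001
```

```bash
python3 -c "
from h import *
st()"
```

```text
t 9.8 g [0.0124 0.    ] z 0.0689 yaw 0.0005 F [ 0.3 -0.6  0.3] w -0.001 tilt [ 0.001 -0.    -1.   ] q6 1.04
```

>>> play_rows([
  {"translation": [-0.001, -0.006, 0.002], "spin": 0},
  {"translation": [0.001, -0.0064, 0.002], "spin": 0},
  {"translation": [0, 0, 0], "spin": 0},
])

```text
time: 10.1
tool_pos: [0.5549, -0.1394, 0.0635]
tcp_rot: [-3.121, -0.349, 0.002]
wrist_force: [0.5, -0.2, 0.0]
width: -0.004
```

>>> play_rows([
  {"translation": [0.0054, -0.0077, 0], "spin": 0},
  {"translation": [0.0077, -0.0054, 0], "spin": 0},
  {"translation": [0, 0, 0], "spin": 0},
])

```text
time: 10.4
tool_pos: [0.5662, -0.1236, 0.0639]
tcp_rot: [-3.121, -0.35, 0.001]
wrist_force: [0.1, 1.9, -0.1]
width: -0.002
```

```bash
python3 - <<'E'
from h import *
st()
c=bot.get_calibration("wrist");a=bot.read_camera("wrist")
np.savez("w4.npz",**c)
cv2.imwrite("pics/w4.png",a[120:300,160:480])
E
```

```text
t 10.4 g [0.0261 0.0263] z 0.0639 yaw 0.0009 F [ 0.1  1.9 -0.1] w -0.002 tilt [-0.001  0.001 -1.   ] q6 1.09
```

View pics/w4.png

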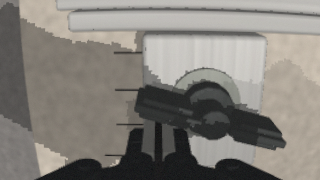

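The wings now run from (140,95) to (283,135) in the crop, about 75° in gauge axes. The finger is on the near-left wing and the stop plate is flush with the block. I'll continue to about θ=55°, then use the opposite wing for the last part so the final push is toward home.

>>> play_rows([
  {"translation": [0.0083, -0.0016, 0], "spin": 0},
  {"translation": [0.0093, 0.0008, 0], "spin": 0},
  {"translation": [0.0073, 0.0032, 0], "spin": 0},
  {"translation": [0.002, 0.001, 0], "spin": 0},
  {"translation": [0, 0, 0], "spin": 0},
])

```text
time: 10.95
tool_pos: [0.5942, -0.1225, 0.0645]
tcp_rot: [3.122, 0.349, 0.003]
wrist_force: [0.6, 0.7, -0.7]
width: 0.003
```

>>> play_rows([
  {"translation": [-0.006, -0.006, 0], "spin": 0},
  {"translation": [0, 0, -0.03], "spin": 0},
  {"translation": [0, 0, -0.012], "spin": 0},
  {"translation": [0, 0, 0], "spin": 0},
])

```text
time: 11.35
tool_pos: [0.5879, -0.1185, 0.1095]
tcp_rot: [3.12, 0.349, 0.01]
wrist_force: [0.8, -0.1, 0.7]
width: 0.0
```

```bash
python3 -c "
from h import *
st()
cv2.imwrite('pics/w5.png',bot.read_camera('wrist')[120:300,160:480])"
```

```text
t 11.35 g [0.0485 0.0265] z 0.1095 yaw 0.0001 F [ 0.8 -0.1  0.7] w 0.0 tilt [ 0.007 -0.002 -1.   ] q6 1.11
```

View pics/w5.png

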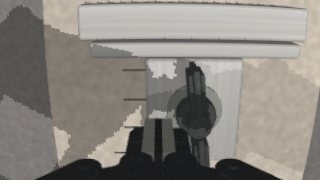

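The far wing points almost straight at the plate (tip (192,68), hub (197,112), about +5°). The near wing is therefore at about 185°, with roughly 35° left. I'll finish on it with small steps and watch the force.

>>> play_rows([
  {"translation": [-0.007, 0.019, 0], "spin": 0},
  {"translation": [-0.007, 0.019, 0], "spin": 0},
  {"translation": [-0.006, 0.018, 0], "spin": 0},
  {"translation": [0, 0, 0], "spin": 0},
  {"translation": [0, 0, 0.02], "spin": 0},
])

```text
time: 11.9
tool_pos: [0.5805, -0.1779, 0.0882]
tcp_rot: [3.12, 0.347, 0.008]
wrist_force: [1.4, 0.2, -0.5]
width: 0.002
```

>>> play_rows([
  {"translation": [0, 0, 0.008], "spin": 0},
  {"translation": [0, 0, 0], "spin": 0},
  {"translation": [0, 0, 0], "spin": 0},
])

```text
time: 12.2
tool_pos: [0.5781, -0.1763, 0.0778]
tcp_rot: [-3.121, -0.35, 0.002]
wrist_force: [-0.4, -0.5, 0.6]
width: 0.002
```

```bash
python3 -c "
from h import *
st()"
```

```text
t 12.2 g [ 0.0261 -0.0277] z 0.0778 yaw 0.0006 F [-0.4 -0.5  0.6] w 0.002 tilt [-0.001  0.001 -1.   ] q6 1.01
```

>>> play_rows([
  {"translation": [0, 0, 0.0135], "spin": 0},
  {"translation": [0, 0, 0], "spin": 0},
  {"translation": [-0.006, -0.005, 0], "spin": 0},
  {"translation": [-0.0055, -0.0083, 0], "spin": 0},
  {"translation": [0, 0, 0], "spin": 0},
])

```text
time: 12.7
tool_pos: [0.5635, -0.1659, 0.0651]
tcp_rot: [3.122, 0.35, 0.0]
wrist_force: [0.4, -1.2, -0.1]
width: 0.001
```

>>> play_rows([
  {"translation": [-0.002, -0.004, 0], "spin": 0},
  {"translation": [0, 0, 0], "spin": 0},
])

```text
time: 12.9
tool_pos: [0.5615, -0.1629, 0.0653]
tcp_rot: [3.122, 0.349, 0.001]
wrist_force: [0.7, -0.6, 0.4]
width: 0.0
```

>>> play_rows([
  {"translation": [-0.002, -0.004, 0], "spin": 0},
  {"translation": [0, 0, 0], "spin": 0},
])

```text
time: 13.1
tool_pos: [0.5586, -0.1597, 0.0651]
tcp_rot: [3.121, 0.349, 0.001]
wrist_force: [0.2, -2.4, 0.5]
width: -0.005
```

```bash
python3 -c "
from h import *
st()"
```

```text
t 13.1 g [ 0.0108 -0.0073] z 0.0651 yaw 0.0003 F [ 0.2 -2.4  0.5] w -0.005 tilt [ 0.    -0.001 -1.   ] q6 1.03
```

>>> play_rows([
  {"translation": [-0.0005, -0.003, 0], "spin": 0},
  {"translation": [0, 0, 0], "spin": 0},
])

```text
time: 13.3
tool_pos: [0.5586, -0.1589, 0.0654]
tcp_rot: [3.118, 0.35, 0.003]
wrist_force: [2.3, -8.7, 0.1]
width: -0.004
```

>>> play_rows([
  {"translation": [0, -0.003, 0], "spin": 0},
  {"translation": [0, 0, 0], "spin": 0},
])

```text
time: 13.5
tool_pos: [0.5587, -0.1583, 0.0656]
tcp_rot: [3.114, 0.351, 0.006]
wrist_force: [3.2, -17.9, -4.1]
width: -0.0
```

>>> play_rows([
  {"translation": [0, -0.003, 0], "spin": 0},
  {"translation": [0, 0, 0], "spin": 0},
])

```text
time: 13.7
tool_pos: [0.5587, -0.1577, 0.0658]
tcp_rot: [3.11, 0.351, 0.008]
wrist_force: [4.9, -24.4, -6.4]
width: 0.001
```

```bash
python3 -c "
from h import *
st()"
```

```text
t 13.7 g [ 0.0113 -0.0053] z 0.0658 yaw 0.0023 F [  4.9 -24.4  -6.4] w 0.001 tilt [ 0.006 -0.012 -1.   ] q6 1.04
```

The force rises to 25 N with almost no advance, so the screw is tight. I'll back off, rise clear and check.

>>> play_rows([
  {"translation": [0, 0.008, 0], "spin": 0},
  {"translation": [0, 0.01, 0], "spin": 0},
  {"translation": [0, 0, -0.03], "spin": 0},
  {"translation": [-0.03, 0, -0.04], "spin": 0},
  {"translation": [-0.04, 0, -0.02], "spin": 0},
])

```text
time: 14.2
tool_pos: [0.4937, -0.184, 0.1577]
tcp_rot: [3.121, 0.352, 0.006]
wrist_force: [-0.0, 0.2, -0.0]
width: 0.001
```

>>> play_rows([
  {"translation": [0, -0.01, 0], "spin": 0},
  {"translation": [0, 0, 0], "spin": 0},
  {"translation": [0, 0, 0], "spin": 0},
])

```text
time: 14.5
tool_pos: [0.4895, -0.1734, 0.1538]
tcp_rot: [-3.121, -0.35, 0.001]
wrist_force: [-0.1, -0.3, -0.2]
width: 0.002
```

```bash
python3 - <<'E'
from h import *
st()
c=bot.get_calibration("wrist");a=bot.read_camera("wrist");b=bot.read_camera("side")
np.savez("w6.npz",**c)
b=cv2.resize(b[210:310,240:410],None,fx=2,fy=2,interpolation=cv2.INTER_CUBIC)
o=np.zeros((600,640,3),np.uint8);o[:400]=a;o[400:,:340]=b
cv2.imwrite("pics/w6.png",o)
E
```

```text
t 14.5 g [-0.0596 -0.0053] z 0.1538 yaw 0.0007 F [-0.1 -0.3 -0.2] w 0.002 tilt [-0.001  0.001 -1.   ] q6 0.96
```

View pics/w6.png

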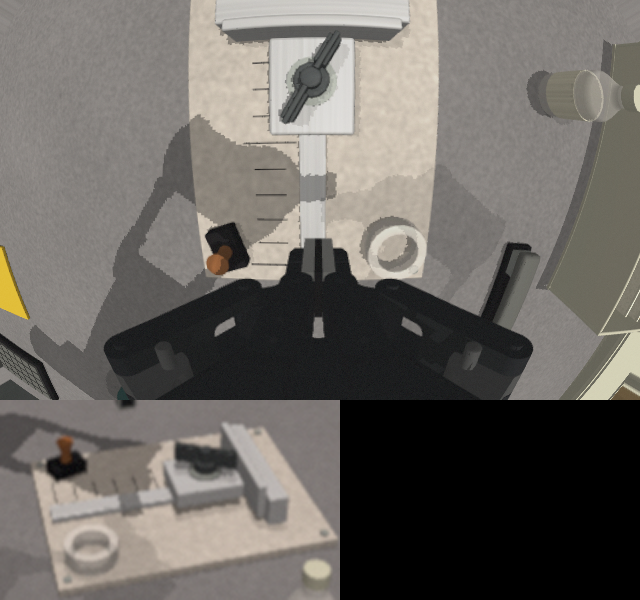

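The plate is flush with the block in both views, and the stamp and tape have not moved. The wing tips are at (336,35) and (286,121), the hub at (311,77), and the stop's near edge runs from (270,133) to (355,133).

```bash
python3 - <<'E'
from h import *
c=dict(np.load("w6.npz"))
P={}
for n,q in dict(hub=(311,75,.078),far=(336,35,.079),near=(286,121,.079),stL=(270,133,.044),stR=(355,133,.044)).items():
    P[n]=gpos(wp2w(c,*q));print(n,P[n].round(4))
d=P["near"]-P["far"];print(np.degrees(np.arctan2(d[1],d[0])))
E
```

```text
hub [0.0383 0.001 ]
far [ 0.0673 -0.0163]
near [0.006  0.0184]
stL [-0.0046  0.0353]
stR [-0.0047 -0.0339]
150.53337754128327
```

```bash
python3 -c "
from h import *
st();print(bot.finish_job())"
```

```text
t 14.6 g [-0.0595 -0.0056] z 0.1535 yaw 0.0009 F [0.1 0.  0.3] w -0.003 tilt [-0.002  0.001 -1.   ] q6 0.96
the job is handed in; nothing more can be done
None
```

The gauge is closed and locked: the stop is home against the end block, the wing screw is tight, and I handed the job in at 14.6 s.

- **Stop:** I pushed it along the rail with shut fingertips until it stopped moving while the force rose to about 15 N. In the last pictures its plate is flush with the block, and its near edge sits within about 2 mm of the home position.
- **Screw:** I turned it clockwise in three strokes, swapping wings between strokes. The last stroke pushed toward the end block so it could not draw the stop back. It ended with the force rising to about 25 N and almost no further turning.
- **Screw angle:** The wing measures 150.5° in the last picture; fully tight should read 150°.
- **Other things:** The stamp and tape have not moved. I did not measure the other bystanders again, but the arm never worked near them. The arm is clear of everything, with wrist force near zero.

No check failed. The gauge position I first measured was off by about 2–3 mm, and I corrected it after a closer look.

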